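# Tip a plaster mould out of a packed rack and stand it on the banding wheel

## Robot

A 6-joint arm with a two-finger parallel gripper is mounted at the origin on the work surface. World frame = base frame: x ahead of the robot, y to its left, z up, the work surface at z = 0. Lengths are in m, angles in rad, forces in N, time in s.
With the tool pointing down it reaches from about 0.225 to 0.875 m from the base axis. Payload 3.4 kg.
Tool frame: the origin (TCP) lies at the very end of the fingers, on their centre line; the grasp point (between the pads) lies 19 mm behind it; y points along the fingers, z is the direction in which the jaws open and shut, and the axes are right-handed (so a half turn about y gives the same grasp; the last joint's range is limited). The gripper opens to 85 mm and grips with 20 to 120 N. Pads are 22 mm wide; open, the fingers measure 114 mm over their backs; the gripper's body (76 mm by 85 mm) begins 54 mm behind the grasp point. The pads swing forward as they close: fully open they stand 13 mm farther back than shut.
Start: joints at [1.119, 0.276, 1.505, -0, 1.361, -0.121], TCP at [0.187, 0.544, 0.231] pointing down, gripper open.
Joint ranges: [-2.89, 2.89], [-0.75, 2.08], [0.22, 2.7], [-1.18, 4.32], [0.11, 2.71], [-2.7, 2.7]. Speed limits (rad/s): [2.57, 2.57, 3.14, 3.14, 3.14, 3.14].

## Interface

Orientations are given as [roll, pitch, yaw] about the fixed x, y, z axes, in that order (R = Rz(yaw) Ry(pitch) Rx(roll)).
In Python, from cell import ctrl gives the robot as it stands.
- The arm moves only by the tool carry_out, never from a script. Its argument "increments" is text: rows parted by semicolons, each of 5 numbers parted by spaces: the shift along the tool's x, y, z in units of 300 mm (1.0 is 300 mm), then the turn about the tool's y in units of pi rad (1.0 is pi rad), then the opening, from -1 (shut) to 1 (fully open). In form: dx dy dz twist gripper; .... A call has 1 to 20 rows; each row shifts and turns the pose as measured when the row begins, along the tool's axes as they then stand; what a row does not reach is not made up. A row lasts 1/8 s, in which the tool goes at most 62.5 mm and 10.7 degrees, less where a joint would pass 70% of its speed; a pose out of reach is approached as far as the arm can. A call with a number of a shift or a turn outside -1 to 1 is refused whole. A call with a gripper value outside its range is refused whole. The fingers move at their own pace and stop on an object; "squeeze" is the grip in N (left out, the last holds). Time passes only in rows, so rows that do not move let the fingers close. It gives the time, the measured TCP pose, the force and the opening at its end, in the units of the state.
- ctrl.observe(): the state, without advancing time (a new reading comes with each control period).
- ctrl.get_image(name): name is "scene" or "top"; returns a dict with "frame" (420x560x3 uint8, red, green, blue), "range_z" (420x560 float32, m along the optical axis (not along the pixel's ray), 0 where there is no reading), "K" (3x3 intrinsics, pixels), "rvec" (rotation vector, rad) and "tvec" (3), from world to camera coordinates, as OpenCV has them. Camera axes: x right, y down, z forward; pixel columns grow to the right and rows downward; lengths in m; the calibration is good to about 2 mm. A picture is of the moment at which its call begins.
- ctrl.finish_job(): hands the job in, once; it reports no verdict.
The state is a dict: "clock": time; "qpos": joint angles; "joint_vel": joint speeds; "joint_torque": joint torques, N m; "tcp_pos": TCP position; "tcp_rot": TCP orientation; "ft_force": force on the tool from outside, world axes, zero at the start; "ft_torque": the same for the moment, N m; "opening": finger opening in m.
Only numpy, scipy, OpenCV 4.12 (cv2) and the standard library are available. Lean on these libraries where they do the work, as an engineer would, in place of code of your own. Each camera call takes 0.05 s, during which the arm holds its last target. There are 200 camera calls.

## Task

Get the plaster mould with the blue top and front out of the tightly packed rack: first tip it forward from behind its top edge, until it leans on the rack's front rail with its foot still in the rack, and let go so that it rests there by itself for a moment. Then take it out and set it down gently, upright and about centred, on the green banding wheel. Leave the other moulds standing in the rack and do not disturb the mug.

Things in the scene. Friction and masses are not known exactly. Their poses are not given: they have to be found in the camera images.
- rack: Fixed wooden rack for five moulds, 262 wide (y), 175 deep. Origin: on the table under the centre of the row; x to the back, -x is the open front (towards the wheel's side), y along the row, z up. Floor top at z = 12; a front lip (x = -57.5 to -49.5, top at z = 20) stops the moulds' feet. Cheeks at y = +-124, 14 thick: 138 high beside the moulds, 78 high out to x = -114.
- rack_rail (a point): Middle of the rack's round front rail: 16 in diameter, along the rack's y, 95 in front of the rack's origin, 67 above the table. A mould tipped forward past its balance (about 0.5 rad) falls onto it and stays there, leaning forward 0.65 to 0.75 rad (about 40 degrees) with its foot behind the lip.
- rack_back (a point): Middle of the top edge of the rack's back board, 100 above the table; the board is 10 thick and stands 3 behind the moulds. Above it the upper 82 of the moulds' backs is free from behind.
- mould_blue: The mould to take: white plaster block 95 deep (x), 44 thick (y), 170 high (z), about 0.5 kg, top and front painted blue. Origin: centre of its underside; z up through the block, x to its back. Starts upright on the rack's floor in one of the three middle places, 2 from each neighbour, its top 182 above the table. About 2 N forward at the top of its back tips it about its front foot.
- mould_red: White plaster half-mould, same 95 x 44 x 170 block, about 0.5 kg, with only a small terracotta red band near the front of its top and front face; origin and axes as for mould_blue. Stays standing in the rack.
- mould_yellow: White plaster half-mould, same 95 x 44 x 170 block, about 0.5 kg, with only a small yellow band near the front of its top and front face; origin and axes as for mould_blue. Stays standing in the rack.
- mould_end_left: White plaster half-mould, same 95 x 44 x 170 block, about 0.5 kg, with only a small grey band near the front of its top and front face; origin and axes as for mould_blue. Stays standing in the rack. At the +y end of the rack.
- mould_end_right: White plaster half-mould, same 95 x 44 x 170 block, about 0.5 kg, with only a small pale wood-coloured band near the front of its top and front face; origin and axes as for mould_blue. Stays standing in the rack. At the -y end of the rack.
- wheel: Banding wheel (potter's turntable), fixed and not turning: green disc 220 in diameter, its flat top 65 above the table. Origin: on the table under its centre, z up.
- mug: Dark brown mug, loose, 76 in diameter, 85 high; origin at the centre of its underside.
There are look-alikes about, which are no part of the job. Leave any turquoise look-alike of the mould_end_left alone.

How it is judged:
By the outcome, as a careful person would: the job done as asked, in the order asked, and still so for the second after the job is handed in, with the robot touching nothing.
It also fails if it takes over 53 s, if anything falls off the work surface, if the arm or the gripper's body presses on something with over 40 N, if the wrist force passes 120 N, or if a joint passes its speed limit or range.

## Working session

There is one attempt and no reset: what is moved stays moved. The work goes in short steps, Python scripts to look and compute and a tool call to move; the robot and the scene stay as the last step left them, time stands still between calls to the robot, and variables do not carry over. Pictures are saved under pics/ and viewed, about 8 in all and at most 12, crops included, and the job is handed in when it is done.

Besides the shell and the picture viewer there is one more tool, called after "Request:" in YAML: its name, and indented under it one key for each argument. carry_out: Moves the arm, as the interface text tells. Shifts and turns lie within -1 to 1; 1 stands for 300 mm of shift or pi rad of turn. Its arguments: {"type":"object","properties":{"increments":{"type":"string"},"squeeze":{"type":"number"}},"required":["increments"]}

```bash
mkdir -p pics; ls; cat > h.py <<'E'
import numpy as np, cv2
from cell import ctrl
from scipy.spatial.transform import Rotation as Ro
def shot(n,fn=None):
    d=ctrl.get_image(n)
    if fn: cv2.imwrite('pics/'+fn,d['frame'][:,:,::-1])
    np.savez('last_'+n,**d)
    return d
def cloud(d):
    K=d['K'];z=d['range_z'];v,u=np.mgrid[:z.shape[0],:z.shape[1]]
    p=np.stack([(u-K[0,2])/K[0,0]*z,(v-K[1,2])/K[1,1]*z,z],-1)
    R=cv2.Rodrigues(np.array(d['rvec'],float))[0]
    return (p-np.ravel(d['tvec']))@R
E
python3 - <<'E'
from h import *
s=ctrl.observe()
for k,v in s.items(): print(k,np.round(v,3))
print(Ro.from_euler('xyz',s['tcp_rot']).as_matrix().round(3))
a=shot('scene')['frame'];b=shot('top')['frame']
cv2.imwrite('pics/s0.png',a[:,:,::-1]);cv2.imwrite('pics/t0.png',b[:,:,::-1])
E
```

```text
pics
clock 0.0
qpos [ 1.119  0.277  1.506  0.     1.361 -0.121]
joint_vel [-0.     0.001  0.     0.001  0.     0.002]
joint_torque [-1.0000e-03 -4.1678e+01 -2.4580e+01 -1.0000e-03  1.1000e-02  0.0000e+00]
tcp_pos [0.187 0.543 0.23 ]
tcp_rot [-1.573  0.    -0.331]
ft_force [-0.129  0.475  0.525]
ft_torque [-0.007  0.015  0.045]
opening 0.085
[[ 0.946 -0.001  0.325]
 [-0.325 -0.002  0.946]
 [-0.    -1.    -0.002]]
```

View pics/s0.png

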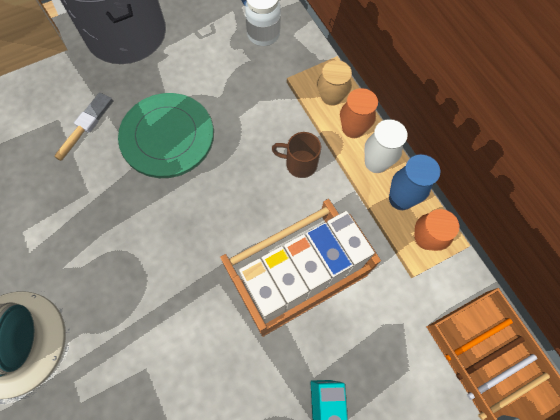

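View pics/t0.png

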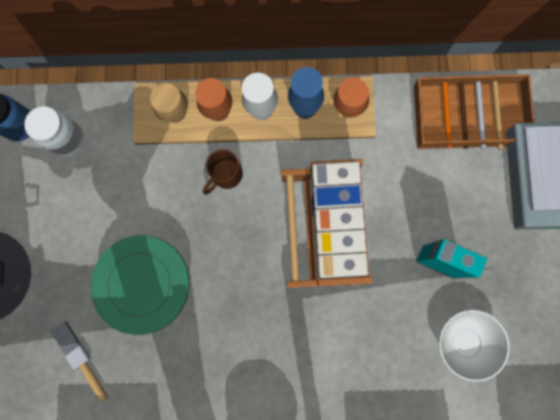

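The scene picture shows the blue mould at about (330,250), between the grey-banded one (345,228) and the red-banded one (300,247). In the top picture it is at (338,196). The wheel is at (165,133) in scene and (140,284) in top, and the mug is at (302,153) and (224,168). The turquoise look-alike at (328,398) and (452,260) stands apart, so I'll leave it alone. Only (338,196) has a wholly blue top. Next I measure from depth and make an enlarged crop.

```bash
python3 - <<'E'
from h import *
for n in('top','scene'):
    d=np.load(f'last_{n}.npz');P=cloud(d);f=d['frame'].astype(int);z=P[...,2]
    print(n,'cam',(-cv2.Rodrigues(d['rvec'].astype(float))[0].T@np.ravel(d['tvec'])).round(3))
    hsv=cv2.cvtColor(d['frame'],cv2.COLOR_RGB2HSV)
    m=(abs(z-.182)<.006)
    k,lab,st,c=cv2.connectedComponentsWithStats(m.astype(np.uint8))
    b=m&(hsv[...,0]>100)&(hsv[...,0]<130)&(hsv[...,1]>100)
    for nm,mm in(('tops',lab==(1+np.argmax(st[1:,4]))),('blue',b&(lab==(1+np.argmax(st[1:,4])))),('wheel',(abs(z-.065)<.006)&(hsv[...,0]>60)&(hsv[...,0]<90)&(hsv[...,1]>90))):
        q=P[mm]; r=cv2.minAreaRect(q[:,:2].astype(np.float32)*1000)
        print(nm,mm.sum(),np.round(r,1) if 0 else r,q[:,2].mean().round(4))
    px=dict(top=[(224,168),(452,255),(292,230),(291,190),(291,265),(268,95)],scene=[(305,141),(280,235),(400,215)])[n]
    for u,v in px: print((u,v),P[v,u].round(3))
t=np.load('last_top.npz')['frame'][130:320,190:390]
cv2.imwrite('pics/c0.png',cv2.resize(t[:,:,::-1],None,fx=3,fy=3,interpolation=cv2.INTER_CUBIC))
E
```

```text
top cam [ 0.467 -0.071  1.158]
tops 5245 ((591.8611450195312, -161.5921630859375), (228.03558349609375, 95.80341339111328), 2.067873954772949) 0.1824
blue 651 ((639.46484375, -160.5988006591797), (35.76863479614258, 86.77021789550781), 1.3050756454467773) 0.1829
wheel 7457 ((456.88238525390625, 12.47802734375), (740.4467163085938, 213.51602172851562), 86.54244232177734) 0.0658
(224, 168) [0.744 0.093 0.004]
(452, 255) [ 0.515 -0.383  0.17 ]
(292, 230) [ 0.583 -0.067  0.073]
(291, 190) [ 0.672 -0.067  0.077]
(291, 265) [ 0.506 -0.063  0.071]
(268, 95) [ 0.866 -0.023  0.151]
scene cam [ 0.457 -0.293  0.911]
tops 6477 ((594.6640625, -162.15542602539062), (228.3330078125, 95.29987335205078), 1.739182472229004) 0.1828
blue 843 ((640.2017211914062, -160.23196411132812), (37.12820816040039, 87.91349029541016), 1.998125672340393) 0.1833
wheel 6074 ((525.0606689453125, 2.851715087890625), (216.0135955810547, 770.3267211914062), 10.60815715789795) 0.0659
(305, 141) [0.754 0.114 0.049]
(280, 235) [ 0.591 -0.069  0.076]
(400, 215) [ 0.863 -0.138  0.02 ]
```

View pics/c0.png

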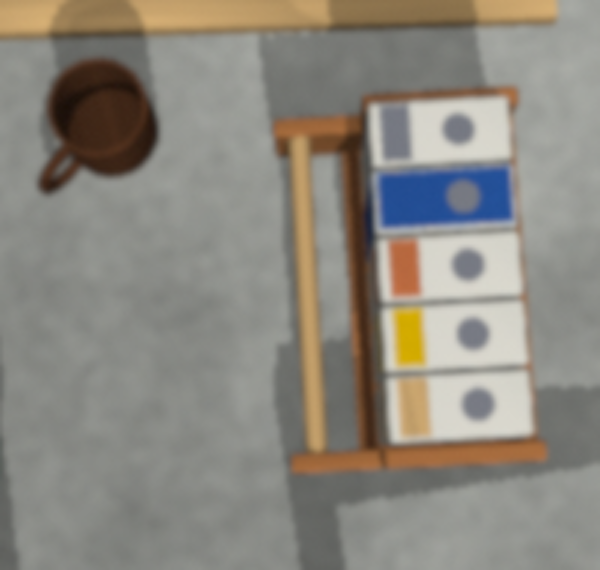

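The crop confirms the target: the all-blue top is second from the +y end, between the grey and red bands. The tops come out at z = 0.183 (0.182 expected) and the row as 228 x 96 (expected 228 x 95). Next come the wheel and mug, and the deltas for the first move.

```bash
cat >> h.py <<'E'
A=0.033; O=np.array([.5935,-.162]); RX=np.array([np.sin(A),-np.cos(A)]); RY=np.array([np.cos(A),np.sin(A)])
def rackw(x,y,z): return np.r_[O+RX*x+RY*y,z]
def torack(p): d=np.asarray(p)[:2]-O; return np.r_[d@RX,d@RY,p[2]].round(4)
def delta(t,yaw=-np.pi/2+A):
    s=ctrl.observe();R=Ro.from_euler('xyz',s['tcp_rot']);d=R.inv().apply(t-s['tcp_pos'])/.3
    tw=-(yaw-s['tcp_rot'][2])/np.pi
    print('clock',round(s['clock'],2),'tcp',np.round(s['tcp_pos'],4),'rack',torack(s['tcp_pos']),'rot',np.round(s['tcp_rot'],3),'F',np.round(s['ft_force'],1),'open',round(s['opening'],4))
    print('delta',d.round(3),'twist',round(tw,3))
E
python3 - <<'E'
from h import *
for n,(u,v) in dict(top=(140,284),scene=(165,133)).items():
    d=np.load(f'last_{n}.npz');P=cloud(d);hsv=cv2.cvtColor(d['frame'],cv2.COLOR_RGB2HSV)
    c=P[v,u]; m=(abs(P[...,2]-.065)<.006)&(np.hypot(P[...,0]-c[0],P[...,1]-c[1])<.16)
    print(n,c.round(3),cv2.minEnclosingCircle(P[m][:,:2].astype(np.float32)*1000))
    c=np.array([.75,.1]); m=(abs(P[...,2]-.083)<.006)&(np.hypot(P[...,0]-c[0],P[...,1]-c[1])<.08)
    print('mug',cv2.minEnclosingCircle(P[m][:,:2].astype(np.float32)*1000))
delta(rackw(.082,.046,.30))
E
```

```text
top [0.472 0.271 0.066] ((471.3636779785156, 275.06842041015625), 110.47940063476562)
mug ((728.928955078125, 89.19158935546875), 40.24882507324219)
scene [0.473 0.273 0.066] ((475.1107177734375, 274.1579284667969), 110.72899627685547)
mug ((726.5673217773438, 89.76213073730469), 44.95499038696289)
clock 0.1 tcp [0.1866 0.5434 0.2305] rack [-0.7184 -0.3835  0.2305] rot [-1.572  0.    -0.331] F [-0.2 -0.5 -0.3] open 0.0854
delta [ 2.287 -0.229 -1.985] twist 0.384
```

Request:
carry_out:
  increments: "0 -0.034 0 0.055 -1;0 -0.034 0 0.055 -1;0 -0.034 0 0.055 -1;0 -0.034 0 0.055 -1;0 -0.034 0 0.055 -1;0 -0.034 0 0.055 -1;0 -0.034 0 0.055 -1;0.17 0 0.09 0 -1;0.17 0 0.09 0 -1;0.17 0 0.09 0 -1;0.17 0 0.09 0 -1;0.17 0 0.09 0 -1;0.17 0 0.09 0 -1;0.17 0 0.09 0 -1;0.17 0 0.09 0 -1;0.17 0 0.09 0 -1;0.17 0 0.09 0 -1;0.17 0 0.09 0 -1;0.17 0 0.09 0 -1;0.17 0 0.09 0 -1"

```text
clock: 2.6
tcp_pos: [0.5385, -0.1413, 0.3009]
tcp_rot: [-1.577, -0.009, -1.574]
ft_force: [1.3, 0.3, 0.7]
opening: 0.0001
```

```bash
python3 - <<'E'
from h import *
delta(rackw(.082,.046,.30))
E
```

```text
clock 2.6 tcp [ 0.5385 -0.1413  0.3009] rack [-0.0225 -0.0543  0.3009] rot [-1.577 -0.009 -1.574] F [1.3 0.3 0.7] open 0.0001
delta [0.336 0.004 0.347] twist -0.012
```

Request:
carry_out:
  increments: "0.1 0 0.1 -0.012 -1;0.1 0 0.1 0 -1;0.1 0 0.1 0 -1;0.035 0 0.045 0 -1;0 0 0 0 -1;0 0.15 0 0 -1;0 0.15 0 0 -1;0 0.1 0 0 -1;0 0.04 0 0 -1;0 0 0 0 -1"

```text
clock: 3.85
tcp_pos: [0.6426, -0.2454, 0.1615]
tcp_rot: [-1.584, -0.005, -1.54]
ft_force: [-0.1, 0.8, 0.2]
opening: 0.0003
```

```bash
python3 - <<'E'
from h import *
delta(rackw(.082,.046,.16))
a=shot('scene')['frame'];b=shot('top')['frame']
f=lambda i:cv2.resize(i[:,:,::-1],(400,450),interpolation=cv2.INTER_CUBIC)
cv2.imwrite('pics/p1.png',np.hstack([f(a[180:360,220:380]),f(b[120:300,260:420])]))
E
```

```text
clock 3.85 tcp [ 0.6426 -0.2454  0.1615] rack [0.0849 0.0463 0.1615] rot [-1.584 -0.005 -1.54 ] F [-0.1  0.8  0.2] open 0.0003
delta [-0.01   0.005 -0.001] twist -0.001
```

View pics/p1.png

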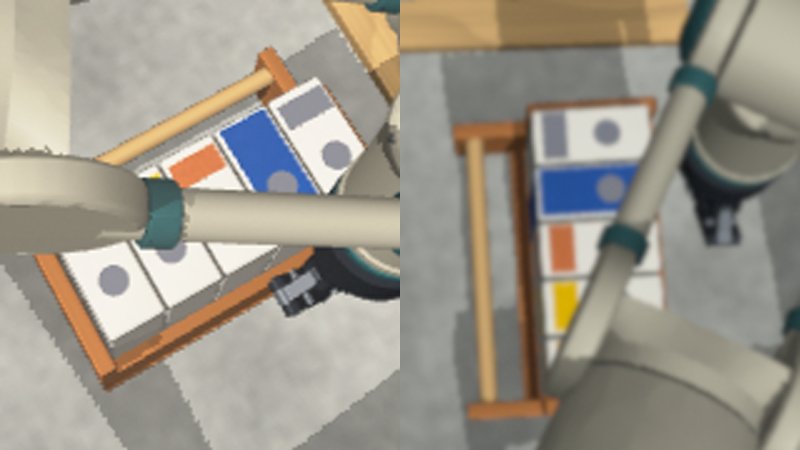

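```bash
python3 - <<'E'
from h import *
for n,box in(('top',(370,395,192,222)),('scene',(325,355,280,312))):
    d=np.load(f'last_{n}.npz');P=cloud(d);u0,u1,v0,v1=box
    q=P[v0:v1,u0:u1].reshape(-1,3)
    for lo,hi in((.155,.175),(.175,.2),(.2,.23),(.23,.3)):
        k=q[(q[:,2]>lo)&(q[:,2]<hi)]
        if len(k): r=np.array([torack(p) for p in k]);print(n,lo,len(k),r.min(0),r.max(0))
E
```

```text
top 0.155 5 [0.073  0.0332 0.1636] [0.0772 0.0391 0.1745]
top 0.175 12 [0.0722 0.0317 0.1752] [0.0795 0.0443 0.196 ]
top 0.2 39 [0.0704 0.0053 0.2021] [0.0813 0.0337 0.2292]
top 0.23 267 [ 0.051 -0.015  0.231] [0.0959 0.0305 0.2998]
scene 0.155 11 [0.0471 0.01   0.1588] [0.0947 0.0414 0.1748]
scene 0.175 8 [0.0452 0.0093 0.1771] [0.0921 0.0415 0.1828]
scene 0.2 19 [0.0889 0.0083 0.2143] [0.0975 0.0269 0.2298]
scene 0.23 367 [ 0.0705 -0.0129  0.2312] [0.0972 0.0212 0.3   ]
```

Depth puts the finger at rack y 32 to 60, x front 71, so it is squarely behind the blue mould and clear of both neighbours. Tipping now.

Request:
carry_out:
  increments: "-0.03 0 0 0 -1;-0.03 0 0 0 -1;-0.025 0 0 0 -1;-0.025 0 0 0 -1;-0.025 0 0 0 -1;-0.025 0 0 0 -1;-0.025 0 0 0 -1;-0.025 0 0 0 -1"

```text
clock: 4.95
tcp_pos: [0.6442, -0.1812, 0.1681]
tcp_rot: [-1.572, -0.014, -1.54]
ft_force: [-0.1, -1.1, 1.8]
opening: 0.0002
```

```bash
python3 - <<'E'
from h import *
delta(rackw(-.017,.046,.16))
E
```

```text
clock 4.95 tcp [ 0.6442 -0.1812  0.1681] rack [0.0209 0.0501 0.1681] rot [-1.572 -0.014 -1.54 ] F [-0.1 -1.1  1.8] open 0.0002
delta [-0.127  0.025 -0.014] twist -0.001
```

Request:
carry_out:
  increments: "-0.02 0.006 -0.006 0 -1;-0.02 0.006 -0.006 0 -1;-0.02 0.006 -0.004 0 -1;-0.02 0.006 -0.001 0 -1;-0.02 0.004 -0.001 0 -1;-0.02 0.004 -0.001 0 -1;-0.015 0.003 0 0 -1"

```text
clock: 5.82
tcp_pos: [0.6358, -0.1367, 0.1549]
tcp_rot: [-1.575, -0.011, -1.54]
ft_force: [-0.0, -6.3, 7.4]
opening: -0.0001
```

```bash
python3 - <<'E'
from h import *
delta(rackw(-.017,.046,.16))
b=shot('scene')
P=cloud(b);hsv=cv2.cvtColor(b['frame'],cv2.COLOR_RGB2HSV)
m=(hsv[...,0]>100)&(hsv[...,0]<130)&(hsv[...,1]>120)
R=(P[...,:2]-O);rx=R@RX;ry=R@RY;m&=(abs(ry-.046)<.02)&(rx<.05)&(rx>-.25)&(P[...,2]>.03)
for i in np.linspace(0,m.sum()-1,10).astype(int): print(rx[m][i].round(3),ry[m][i].round(3),P[...,2][m][i].round(3))
E
```

```text
clock 5.83 tcp [ 0.6358 -0.1367  0.1549] rack [-0.0239  0.0431  0.1549] rot [-1.575 -0.011 -1.54 ] F [-0.  -6.3  7.4] open -0.0001
delta [ 0.023 -0.017  0.01 ] twist -0.001
-0.142 0.041 0.151
-0.123 0.058 0.166
-0.135 0.036 0.157
-0.123 0.045 0.166
-0.11 0.054 0.177
-0.123 0.033 0.167
-0.114 0.03 0.173
-0.095 0.038 0.186
-0.089 0.032 0.193
-0.076 0.032 0.202
```

It's tipped: the top face slopes about 0.66 rad. The finger still presses lightly (about 7 N), so I back off and rise.

Request:
carry_out:
  increments: "0.03 -0.01 0 0 -1;0.03 -0.01 0.005 0 -1;0 -0.15 0 0 -1;0 -0.18 0 0 -1;0 -0.18 0 0 -1;0 -0.1 0 0 0.95;0 0 0 0 0.95;0 0 0 0 0.95"

```text
clock: 6.88
tcp_pos: [0.6387, -0.1577, 0.3482]
tcp_rot: [-1.577, -0.009, -1.544]
ft_force: [0.6, -0.5, -0.4]
opening: 0.0547
```

```bash
python3 - <<'E'
from h import *
delta(rackw(-.102,.046,.34))
for n in('scene','top'):
    b=shot(n)
    P=cloud(b);hsv=cv2.cvtColor(b['frame'],cv2.COLOR_RGB2HSV)
    m=(hsv[...,0]>100)&(hsv[...,0]<130)&(hsv[...,1]>120)
    R=(P[...,:2]-O);rx=R@RX;ry=R@RY;m&=(abs(ry-.046)<.03)&(rx<.05)&(rx>-.25)&(P[...,2]>.12)
    if m.sum()<20: print(n,m.sum());continue
    x,y,z=rx[m],ry[m],P[...,2][m];k=np.polyfit(x,z,1)
    print(n,m.sum(),'tilt',np.arctan(k[0]),'x',x.min(),x.max(),'y',np.percentile(y,[1,50,99]),'z',z.min(),z.max())
a=np.load('last_scene.npz')['frame'];b=np.load('last_top.npz')['frame']
f=lambda i:cv2.resize(i[:,:,::-1],(400,450),interpolation=cv2.INTER_CUBIC)
cv2.imwrite('pics/p2.png',np.hstack([f(a[180:360,220:380]),f(b[120:300,260:420])]))
E
```

```text
clock 6.88 tcp [ 0.6387 -0.1577  0.3482] rack [-0.0028  0.0454  0.3482] rot [-1.577 -0.009 -1.544] F [ 0.6 -0.5 -0.4] open 0.0547
delta [-0.331  0.024  0.   ] twist -0.002
scene 323 tilt 0.7947083410791287 x -0.1428975598362607 0.029652346685539562 y [0.02905984 0.0415822  0.0649337 ] z 0.1485904928859241 0.49833766082396397
top 225 tilt 1.4614460614358362 x -0.14177238622841587 -0.06937661104180257 y [0.02943582 0.04874159 0.06545649] z 0.1496125837962139 0.7317861940131697
```

View pics/p2.png

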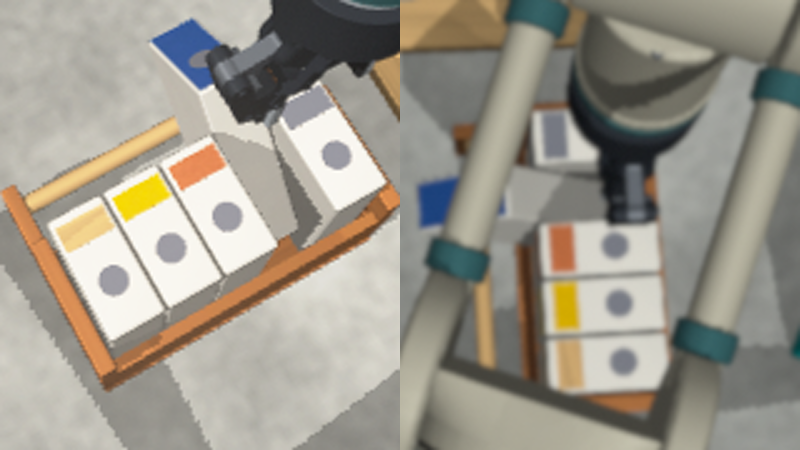

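The mould leans by itself at about 0.66 rad. The blue top in the left panel is at (185,50), the front face is over the rail, and the four neighbours stand upright. Next I move above the protruding part, open and descend.

Request:
carry_out:
  increments: "-0.12 0 0 0 1;-0.12 0 0.003 0 1;-0.09 0 0.003 0 1;-0.01 0 0 0 1;0 0.15 0 0 1;0 0.15 0 0 1;0 0.15 0 0 1;0 0 0 0 1"

```text
clock: 7.98
tcp_pos: [0.6318, -0.0579, 0.1975]
tcp_rot: [-1.595, -0.008, -1.546]
ft_force: [-0.0, 0.5, -0.0]
opening: 0.0858
```

```bash
python3 - <<'E'
from h import *
delta(rackw(-.104,.047,.142))
E
```

```text
clock 7.97 tcp [ 0.6318 -0.0579  0.1975] rack [-0.1028  0.0417  0.1975] rot [-1.595 -0.008 -1.546] F [-0.   0.5 -0. ] open 0.0858
delta [-0.006  0.184  0.022] twist -0.003
```

Request:
carry_out:
  increments: "0 0 0.016 0 1;-0.003 0.08 0.006 0 1;-0.003 0.08 0 0 1;0 0.02 0 0 1;0 0 0 0 1"

```text
clock: 8.6
tcp_pos: [0.646, -0.06, 0.1526]
tcp_rot: [-1.576, -0.013, -1.548]
ft_force: [0.2, 0.6, 0.4]
opening: 0.0853
```

```bash
python3 - <<'E'
from h import *
delta(rackw(-.104,.047,.142))
E
```

```text
clock 8.6 tcp [ 0.646  -0.06    0.1526] rack [-0.1002  0.0558  0.1526] rot [-1.576 -0.013 -1.548] F [0.2 0.6 0.4] open 0.0853
delta [-0.013  0.035 -0.029] twist -0.003
```

Request:
carry_out:
  increments: "-0.008 0.02 -0.012 0 1;-0.004 0.012 -0.008 0 1;0 0.004 -0.003 0 1;0 0 0 0 1"

```text
clock: 9.1
tcp_pos: [0.6401, -0.0568, 0.1444]
tcp_rot: [-1.571, -0.015, -1.548]
ft_force: [-0.2, -0.9, -0.3]
opening: 0.0855
```

```bash
python3 - <<'E'
from h import *
delta(rackw(-.104,.047,.142))
E
```

```text
clock 9.1 tcp [ 0.6401 -0.0568  0.1444] rack [-0.1036  0.0501  0.1444] rot [-1.571 -0.015 -1.548] F [-0.2 -0.9 -0.3] open 0.0855
delta [-0.001  0.008 -0.01 ] twist -0.003
```

Request:
carry_out:
  increments: "0 0.006 -0.008 0 1;0 0 0 0 0.2;0 0 0 0 -0.3;0 0 0 0 -1;0 0 0 0 -1;0 0 0 0 -1;0 0 0 0 -1"
  squeeze: 45

```text
clock: 9.98
tcp_pos: [0.6377, -0.057, 0.1428]
tcp_rot: [-1.57, -0.015, -1.548]
ft_force: [0.4, 0.1, -0.4]
opening: 0.0433
```

```bash
python3 - <<'E'
from h import *
delta(rackw(-.104,.047,.142))
E
```

```text
clock 9.97 tcp [ 0.6377 -0.057   0.1428] rack [-0.1035  0.0477  0.1428] rot [-1.57  -0.015 -1.548] F [ 0.4  0.1 -0.4] open 0.0433
delta [-0.002  0.003 -0.002] twist -0.003
```

Request:
carry_out:
  increments: "0 -0.02 0 0 -1;0 -0.04 0 0 -1;0 -0.04 0 0 -1;0 -0.04 0 0 -1"

```text
clock: 10.48
tcp_pos: [0.636, -0.0555, 0.184]
tcp_rot: [-1.577, -0.012, -1.548]
ft_force: [0.0, 0.3, -6.0]
opening: 0.0434
```

```bash
python3 - <<'E'
from h import *
delta(rackw(-.104,.047,.34))
E
```

```text
clock 10.47 tcp [ 0.636  -0.0555  0.184 ] rack [-0.105  0.046  0.184] rot [-1.577 -0.012 -1.548] F [ 0.   0.3 -6. ] open 0.0434
delta [ 0.01 -0.52  0.  ] twist -0.003
```

Request:
carry_out:
  increments: "0 -0.05 0 0 -1;0 -0.05 0.002 0 -1;0 -0.05 0.002 0 -1;0 -0.05 0.002 0 -1;0 -0.05 0 0 -1;0 -0.05 0 0 -1;0 -0.05 0 0 -1;0 -0.05 0 0 -1;0 -0.05 0 0 -1;0 -0.05 0 0 -1;0 0 0 0 -1"

```text
clock: 11.85
tcp_pos: [0.6391, -0.0536, 0.3473]
tcp_rot: [-1.572, -0.013, -1.548]
ft_force: [0.3, -0.4, -5.4]
opening: 0.0438
```

```bash
python3 - <<'E'
from h import *
delta(np.array([.473,.2745,.335]))
a=shot('scene')['frame'];b=shot('top')['frame']
f=lambda i:cv2.resize(i[:,:,::-1],(400,450),interpolation=cv2.INTER_CUBIC)
cv2.imwrite('pics/p3.png',np.hstack([f(a[120:345,200:400]),f(b[100:325,230:430])]))
E
```

```text
clock 11.85 tcp [ 0.6391 -0.0536  0.3473] rack [-0.1068  0.0492  0.3473] rot [-1.572 -0.013 -1.548] F [ 0.3 -0.4 -5.4] open 0.0438
delta [-1.106  0.028 -0.529] twist -0.003
```

View pics/p3.png

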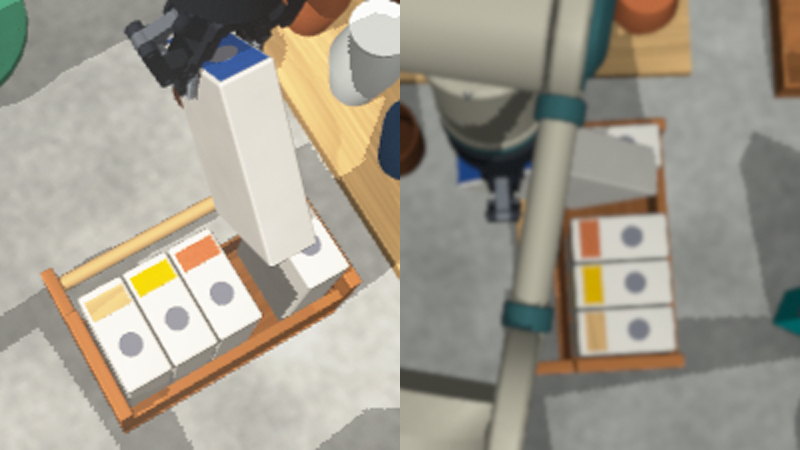

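Request:
carry_out:
  increments: "-0.05 0 -0.018 0 -1;-0.09 0 -0.032 0 -1;-0.12 0 -0.042 0 -1;-0.12 0 -0.042 0 -1;-0.12 0 -0.042 0 -1;-0.12 0 -0.042 0 -1;-0.12 0 -0.042 0 -1;-0.12 0 -0.042 0 -1;-0.12 0 -0.042 0 -1;-0.12 0 -0.042 0 -1;-0.12 0 -0.042 0 -1;-0.09 0 -0.03 0 -1;-0.05 0 -0.015 0 -1;-0.02 0 0 0 -1;0 0 0 0 -1;0 0 0 0 -1"

```text
clock: 13.95
tcp_pos: [0.4685, 0.3783, 0.334]
tcp_rot: [-1.596, -0.008, -1.543]
ft_force: [0.2, -0.1, -4.1]
opening: 0.0435
```

```bash
python3 - <<'E'
from h import *
delta(np.array([.473,.3746,.33]))
t=ctrl.observe()['tcp_pos']
print('grasp rackaligned rel: points of mould rel to TCP (along RX back, RY, z)')
for n in('scene','top'):
    d=shot(n,n+'4.png');P=cloud(d);hsv=cv2.cvtColor(d['frame'],cv2.COLOR_RGB2HSV)
    q=P-t;rx=q[...,:2]@RX;ry=q[...,:2]@RY;z=q[...,2]
    m=(abs(rx)<.2)&(abs(ry)<.03)&(z<.1)&(P[...,2]>.1)
    w=m&(hsv[...,1]<60)&(hsv[...,2]>120);b=m&(hsv[...,0]>100)&(hsv[...,0]<130)&(hsv[...,1]>120)
    for nm,k in(('white',w),('blue',b)):
        if k.sum()>20:
            X=np.c_[rx[k],ry[k],z[k]];print(n,nm,k.sum(),X.min(0).round(3),X.max(0).round(3))
            # plane fit
            c=X.mean(0);N=np.linalg.svd(X-c)[2][2];print('  plane n',N.round(3),c.round(3))
a=cv2.imread('pics/scene4.png');b=cv2.imread('pics/top4.png')
f=lambda i:cv2.resize(i,(400,450),interpolation=cv2.INTER_CUBIC)
cv2.imwrite('pics/p4.png',np.hstack([f(a[0:225,60:260]),f(b[150:375,40:240])]))
E
```

```text
clock 13.95 tcp [0.4685 0.3783 0.334 ] rack [-0.5441 -0.1071  0.334 ] rot [-1.596 -0.008 -1.543] F [ 0.2 -0.1 -4.1] open 0.0435
delta [0.012 0.013 0.015] twist -0.002
grasp rackaligned rel: points of mould rel to TCP (along RX back, RY, z)
scene white 2572 [-0.194 -0.024 -0.232] [0.138 0.023 0.056]
  plane n [-0.071  0.995 -0.066] [ 0.083 -0.001 -0.009]
top white 1610 [ 0.031 -0.026 -0.074] [0.136 0.02  0.063]
  plane n [-0.798 -0.014 -0.603] [ 0.087 -0.001 -0.009]
top blue 357 [-0.024 -0.017  0.018] [0.029 0.019 0.092]
  plane n [ 0.758  0.056 -0.649] [0.005 0.002 0.046]
```

View pics/p4.png

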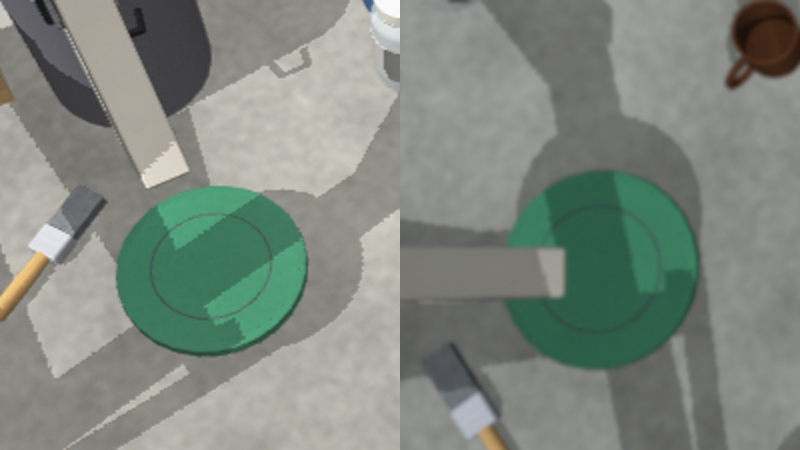

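Back-face and top-face plane fits give a lean of 0.65 rad. The grasp is 152 up and 42 from the front, so the foot edge should touch with the TCP at z ≈ 0.193. The rack is clear. Lowering.

Request:
carry_out:
  increments: "0 0.06 0 0 -1;0 0.1 0 0 -1;0 0.1 0 0 -1;0 0.08 0 0 -1;0 0.05 0 0 -1;0 0.02 0 0 -1;0 0 0 0 -1;0 0 0 0 -1"

```text
clock: 15.05
tcp_pos: [0.4702, 0.3742, 0.2111]
tcp_rot: [-1.589, -0.005, -1.551]
ft_force: [-0.2, -0.4, -4.6]
opening: 0.0436
```

```bash
python3 - <<'E'
from h import *
delta(np.array([.4695,.3796,.193]))
E
```

```text
clock 15.05 tcp [0.4702 0.3742 0.2111] rack [-0.54   -0.1055  0.2111] rot [-1.589 -0.005 -1.551] F [-0.2 -0.4 -4.6] open 0.0436
delta [-0.018  0.06  -0.001] twist -0.004
```

Request:
carry_out:
  increments: "-0.01 0.02 0 0 -1;-0.008 0.015 0 0 -1;0 0.01 0 0 -1;0 0.01 0 0 -1;0 0 0 0 -1"

```text
clock: 15.68
tcp_pos: [0.4706, 0.3811, 0.1967]
tcp_rot: [-1.585, -0.002, -1.55]
ft_force: [-0.9, -0.8, -2.8]
opening: 0.0435
```

```bash
python3 - <<'E'
from h import *
delta(np.array([.4695,.3796,.193]))
E
```

```text
clock 15.68 tcp [0.4706 0.3811 0.1967] rack [-0.5469 -0.1049  0.1967] rot [-1.585 -0.002 -1.55 ] F [-0.9 -0.8 -2.8] open 0.0435
delta [ 0.005  0.012 -0.004] twist -0.004
```

Request:
carry_out:
  increments: "0 0.008 0 0 -1;0 0.008 0 0 -1;0 0.005 0 0 -1;0 0 0 0 -1"

```text
clock: 16.18
tcp_pos: [0.4702, 0.3813, 0.1966]
tcp_rot: [-1.581, 0.0, -1.551]
ft_force: [-0.5, -1.0, -2.4]
opening: 0.0438
```

Request:
carry_out:
  increments: "0 0.015 0 0 -1;0 0.02 0 0 -1;0 0.01 0 0 -1"

```text
clock: 16.55
tcp_pos: [0.4702, 0.3885, 0.1931]
tcp_rot: [-1.575, 0.019, -1.553]
ft_force: [-2.5, -0.3, 6.9]
opening: 0.0438
```

Contact (about +7 N). Now I loosen the grip and begin righting along the arc about the front foot edge.

Request:
carry_out:
  increments: "0 0 0 0 -1;0.025 -0.01 0 0 -1;0.027 -0.01 0 0 -1;0.027 -0.008 0 0 -1;0.027 -0.005 0 0 -1;0 0 0 0 -1"
  squeeze: 22

```text
clock: 17.3
tcp_pos: [0.4709, 0.3531, 0.1998]
tcp_rot: [-1.577, 0.016, -1.553]
ft_force: [-0.3, 0.1, -5.3]
opening: 0.0435
```

```bash
cat > m.py <<'E'
from h import *
delta(np.array([.473,.2795,.198]))
t=ctrl.observe()['tcp_pos']
W=np.array([.473,.2745])
for n in('scene','top'):
    d=shot(n,n+'5.png');P=cloud(d);hsv=cv2.cvtColor(d['frame'],cv2.COLOR_RGB2HSV)
    q=P[...,:2]-W;rx=q@RX;ry=q@RY;z=P[...,2]
    m=(abs(rx)<.16)&(abs(ry)<.035)&(z<.26)&(z>.07)
    w=m&(hsv[...,1]<60)&(hsv[...,2]>100);b=m&(hsv[...,0]>100)&(hsv[...,0]<130)&(hsv[...,1]>120)
    for nm,k in(('white',w),('blue',b)):
        if k.sum()>20:
            X=np.c_[rx[k],ry[k],z[k]];c=X.mean(0);N=np.linalg.svd(X-c)[2][2]
            print(n,nm,k.sum(),X.min(0).round(3),X.max(0).round(3),'n',N.round(3),'c',c.round(3))
a=cv2.imread('pics/scene5.png');b=cv2.imread('pics/top5.png')
f=lambda i:cv2.resize(i,(400,450),interpolation=cv2.INTER_CUBIC)
cv2.imwrite('pics/p5_%d.png'%(ctrl.observe()['clock']*100),np.hstack([f(a[0:225,60:260]),f(b[150:375,40:240])]))
E
python3 m.py; ls pics
```

```text
clock 17.3 tcp [0.4709 0.3531 0.1998] rack [-0.5189 -0.1056  0.1998] rot [-1.577  0.016 -1.553] F [-0.3  0.1 -5.3] open 0.0435
delta [0.246 0.002 0.003] twist -0.005
scene white 1970 [-0.103 -0.026  0.07 ] [0.061 0.03  0.26 ] n [-0.724  0.311 -0.616] c [ 0.003 -0.001  0.2  ]
scene blue 90 [-0.118 -0.016  0.205] [-0.053  0.02   0.259] n [-0.633  0.023  0.773] c [-0.085  0.002  0.232]
top white 1742 [-0.068 -0.028  0.07 ] [0.059 0.024 0.26 ] n [-0.775 -0.008 -0.632] c [ 0.003 -0.002  0.201]
top blue 141 [-0.088 -0.017  0.229] [-0.052  0.017  0.26 ] n [-0.639  0.036  0.768] c [-0.067  0.     0.248]
c0.png
p1.png
p2.png
p3.png
p4.png
p5_1739.png
s0.png
scene4.png
scene5.png
t0.png
top4.png
top5.png
```

The tool lifted instead of righting the mould: the tilt is still 0.68 and the full weight hangs on the gripper. I'll step forward, press lightly and drag with a steady press.

Request:
carry_out:
  increments: "-0.02 -0.02 0 0 -1;-0.06 -0.01 0 0 -1;-0.06 0 0 0 -1;-0.02 0 0 0 -1;0 0.02 0 0 -1;0 0.02 0 0 -1;0 0.015 0 0 -1;0.01 0.012 0 0 -1;0.02 0.01 0 0 -1;0.025 0.008 0 0 -1;0.025 0.006 0 0 -1;0.025 0.005 0 0 -1"

```text
clock: 18.9
tcp_pos: [0.471, 0.391, 0.1968]
tcp_rot: [-1.563, 0.059, -1.556]
ft_force: [-3.0, 7.0, 9.2]
opening: 0.043
```

```bash
python3 m.py
```

```text
clock 18.9 tcp [0.471  0.391  0.1968] rack [-0.5567 -0.1042  0.1968] rot [-1.563  0.059 -1.556] F [-3.   7.   9.2] open 0.043
delta [ 0.371 -0.026  0.001] twist -0.006
scene white 1931 [-0.144 -0.023  0.122] [0.019 0.028 0.259] n [-0.793  0.066 -0.606] c [-0.036  0.001  0.196]
scene blue 107 [-0.155 -0.016  0.205] [-0.086  0.021  0.257] n [ 0.592 -0.013 -0.806] c [-0.121  0.003  0.23 ]
top white 1770 [-0.106 -0.024  0.071] [0.018 0.025 0.26 ] n [-0.804  0.017 -0.595] c [-0.037 -0.002  0.197]
top blue 145 [-0.122 -0.017  0.23 ] [-0.085  0.018  0.258] n [-0.59   0.011  0.807] c [-0.098  0.     0.247]
```

Request:
carry_out:
  increments: "0.03 -0.002 0 0 -1;0.03 -0.003 0 0 -1;0.03 -0.003 0 0 -1;0.03 -0.003 0 0 -1;0.03 -0.002 0 0 -1"
  squeeze: 20

```text
clock: 19.62
tcp_pos: [0.4716, 0.3412, 0.1971]
tcp_rot: [-1.564, 0.057, -1.558]
ft_force: [1.5, 0.6, -4.0]
opening: 0.0433
```

```bash
python3 m.py
```

```text
clock 19.62 tcp [0.4716 0.3412 0.1971] rack [-0.507  -0.1052  0.1971] rot [-1.564  0.057 -1.558] F [ 1.5  0.6 -4. ] open 0.0433
delta [ 0.205 -0.015  0.002] twist -0.006
scene white 1929 [-0.082 -0.024  0.12 ] [0.069 0.03  0.259] n [-0.797 -0.001 -0.604] c [ 0.014 -0.     0.196]
scene blue 141 [-0.107 -0.017  0.204] [-0.037  0.02   0.256] n [ 0.593 -0.016 -0.805] c [-0.071  0.002  0.231]
top white 1717 [-0.051 -0.026  0.12 ] [0.071 0.02  0.26 ] n [ 0.8   -0.024  0.599] c [ 0.015 -0.003  0.197]
top blue 131 [-0.063 -0.018  0.235] [-0.034  0.017  0.257] n [ 0.617 -0.017 -0.787] c [-0.046 -0.     0.248]
```

The foot slides while the grip holds the angle. Gravity's torque is close to the pads' slip torque at 20 N, so I'll lift clear and try short brisk up-and-back starts to swing the mould down in the pads.

Request:
carry_out:
  increments: "0 -0.06 0 0 -1;0 0 0 0 -1;-0.03 -0.15 0 0 -1;0 0 0 0 -1;0 0.15 0 0 -1;0 0 0 0 -1;0 -0.15 0 0 -1;0 0 0 0 -1"
  squeeze: 20

```text
clock: 20.72
tcp_pos: [0.4677, 0.3425, 0.2535]
tcp_rot: [-1.577, 0.045, -1.558]
ft_force: [1.3, 1.0, -4.5]
opening: 0.0435
```

```bash
sed -i 's/(z<.26)&(z>.07)/(z<t[2]+.06)\&(z>.09)/' m.py; python3 m.py
```

```text
clock 20.73 tcp [0.4677 0.3425 0.2535] rack [-0.5084 -0.1091  0.2535] rot [-1.577  0.045 -1.558] F [ 1.3  1.  -4.5] open 0.0435
delta [0.218 0.175 0.016] twist -0.007
scene white 2233 [-0.095 -0.028  0.175] [0.065 0.025 0.313] n [-0.806  0.008 -0.591] c [ 0.012 -0.004  0.251]
scene blue 141 [-0.111 -0.02   0.259] [-0.039  0.016  0.31 ] n [-0.577  0.017  0.816] c [-0.073 -0.002  0.287]
top white 1931 [-0.058 -0.031  0.171] [0.065 0.019 0.313] n [-0.81   0.012 -0.586] c [ 0.011 -0.007  0.25 ]
top blue 176 [-0.073 -0.022  0.283] [-0.036  0.012  0.311] n [-0.584  0.025  0.811] c [-0.05  -0.005  0.3  ]
```

Brisk starts do too little. Better is to use the fixed front rail as a stop: hang the mould in front of the rack, hook its back bottom edge against the rail, and draw the tool back and up. That rights it in the pads without touching the moulds.

Request:
carry_out:
  increments: "0.04 -0.08 0.015 0 -1;0.08 -0.02 0.03 0 -1;0.11 0 0.04 0 -1;0.12 0 0.04 0 -1;0.12 0 0.045 0 -1;0.12 0 0.045 0 -1;0.11 0 0.04 0 -1;0.08 0 0.03 0 -1;0.03 0 0.01 0 -1;0 0 0 0 -1;0 0 0 0 -1"
  squeeze: 20

```text
clock: 22.2
tcp_pos: [0.5512, 0.0916, 0.253]
tcp_rot: [-1.613, 0.038, -1.557]
ft_force: [0.0, 0.3, -5.2]
opening: 0.0436
```

```bash
sed 's/^W=.*/W=O+RX*(-.095)+RY*(-.02)/;s/abs(rx)<.16/(rx<0.02)\&(rx>-.3)/;s/abs(ry)<.035/(abs(ry)<.035)/;s/(z>.09)/(z>t[2]-.1)/' m.py > m2.py
cat >> m2.py <<'E'
def geo(N,c,G):
    v=N*np.sign(N[0]);return np.arctan2(v[2],v[0])
E
python3 m2.py; python3 -c "
from h import *
delta(rackw(-.262,-.02,.143))"
```

```text
clock 22.2 tcp [0.5512 0.0916 0.253 ] rack [-0.2549 -0.0339  0.253 ] rot [-1.613  0.038 -1.557] F [ 0.   0.3 -5.2] open 0.0436
delta [-0.622  0.218 -0.243] twist -0.006
scene white 2203 [-0.178 -0.035  0.173] [-0.027  0.02   0.313] n [-0.771  0.143 -0.621] c [-0.085 -0.015  0.255]
scene blue 212 [-0.18  -0.029  0.274] [-0.128  0.007  0.313] n [-0.581  0.049  0.812] c [-0.15  -0.009  0.297]
top white 1281 [-0.202 -0.035  0.174] [-0.028  0.009  0.313] n [-0.808  0.034 -0.589] c [-0.083 -0.016  0.255]
top blue 36 [-0.141 -0.029  0.303] [-0.13  -0.009  0.313] n [ 0.648 -0.079 -0.758] c [-0.134 -0.022  0.309]
clock 22.3 tcp [0.5513 0.0917 0.2532] rack [-0.2549 -0.0338  0.2532] rot [-1.613  0.038 -1.556] F [-0.4  0.2 -5.1] open 0.0439
delta [-0.01   0.366  0.061] twist -0.006
```

Request:
carry_out:
  increments: "-0.01 0.06 0.02 0 -1;-0.005 0.09 0.02 0 -1;0 0.08 0.01 0 -1;0 0.06 0 0 -1;0 0.04 0 0 -1;0 0.02 0 0 -1;0 0 0 0 -1"

```text
clock: 23.18
tcp_pos: [0.5626, 0.1062, 0.1479]
tcp_rot: [-1.606, 0.04, -1.549]
ft_force: [-0.4, -0.3, -4.4]
opening: 0.0432
```

```bash
python3 m2.py
```

```text
clock 23.18 tcp [0.5626 0.1062 0.1479] rack [-0.2691 -0.022   0.1479] rot [-1.606  0.04  -1.549] F [-0.4 -0.3 -4.4] open 0.0432
delta [-0.59  -0.133 -0.291] twist -0.004
scene white 2047 [-0.292 -0.031  0.048] [0.009 0.035 0.208] n [ 0.335 -0.895  0.295] c [-0.101 -0.007  0.14 ]
scene blue 154 [-0.189 -0.017  0.173] [-0.143  0.019  0.207] n [ 0.577 -0.031 -0.816] c [-0.161  0.003  0.194]
top white 1422 [-0.215 -0.03   0.048] [-0.008  0.034  0.208] n [ 0.378 -0.876  0.299] c [-0.101 -0.009  0.14 ]
top blue 21 [-0.153 -0.017  0.199] [-0.144 -0.001  0.207] n [-0.676  0.15   0.721] c [-0.147 -0.011  0.204]
```

Request:
carry_out:
  increments: "0.05 0.012 0 0 -1;0.04 0 0 0 -1;0.03 0 0 0 -1;0.03 -0.02 0 0 -1;0.03 -0.03 0 0 -1;0.03 -0.03 0 0 -1;0 0 0 0 -1"

```text
clock: 24.15
tcp_pos: [0.5661, 0.0385, 0.1694]
tcp_rot: [-1.602, 0.043, -1.552]
ft_force: [-0.3, 0.5, -5.0]
opening: 0.0431
```

```bash
python3 m2.py
```

```text
clock 24.15 tcp [0.5661 0.0385 0.1694] rack [-0.2013 -0.0207  0.1694] rot [-1.602  0.043 -1.552] F [-0.3  0.5 -5. ] open 0.0431
delta [-0.812 -0.051 -0.297] twist -0.004
scene white 1683 [-0.122 -0.034  0.069] [0.009 0.035 0.221] n [ 0.394 -0.896  0.206] c [-0.051 -0.006  0.153]
scene blue 245 [-0.111 -0.017  0.202] [-0.067  0.02   0.221] n [-0.349  0.034  0.937] c [-0.084  0.002  0.213]
top white 674 [-0.152 -0.029  0.07 ] [-0.008  0.034  0.213] n [-0.311  0.932 -0.186] c [-0.045 -0.01   0.139]
```

It's working: the top-face tilt is down to 0.36. Continuing.

Request:
carry_out:
  increments: "0.03 -0.02 0 0 -1;0.03 -0.018 0 0 -1;0.03 -0.015 0 0 -1;0.03 -0.012 0 0 -1;0 0 0 0 -1"

```text
clock: 24.88
tcp_pos: [0.567, 0.0018, 0.1882]
tcp_rot: [-1.603, 0.047, -1.55]
ft_force: [-0.3, 3.2, -5.4]
opening: 0.0435
```

```bash
python3 m2.py
```

```text
clock 24.88 tcp [0.567  0.0018 0.1882] rack [-0.1645 -0.0211  0.1882] rot [-1.603  0.047 -1.55 ] F [-0.3  3.2 -5.4] open 0.0435
delta [-0.933  0.02  -0.294] twist -0.004
scene white 1189 [-0.103 -0.035  0.088] [-0.009  0.031  0.236] n [ 0.385 -0.914  0.125] c [-0.031 -0.008  0.171]
scene blue 312 [-0.071 -0.017  0.22 ] [-0.026  0.019  0.229] n [ 0.09  -0.036 -0.995] c [-0.043  0.001  0.225]
top white 201 [-0.117 -0.028  0.089] [-0.011  0.006  0.226] n [-0.057 -0.996  0.067] c [-0.081 -0.022  0.175]
top blue 24 [-0.11  -0.017  0.217] [-0.041 -0.004  0.225] n [-0.074  0.054  0.996] c [-0.102 -0.013  0.219]
```

Nearly upright now (tilt about 0.09). Lift off the rail and carry it to the wheel.

Request:
carry_out:
  increments: "-0.03 -0.03 0 0 -1;-0.03 -0.08 0 0 -1;-0.04 -0.11 0 0 -1;-0.06 -0.1 -0.02 0 -1;-0.1 -0.03 -0.035 0 -1;-0.12 0 -0.045 0 -1;-0.12 0 -0.045 0 -1;-0.12 0 -0.045 0 -1;-0.12 0 -0.04 0 -1;-0.09 0 -0.03 0 -1;-0.06 0 -0.02 0 -1;-0.03 0 0 0 -1;0 0 0 0 -1;0 0 0 0 -1"
  squeeze: 30

```text
clock: 26.72
tcp_pos: [0.4803, 0.2765, 0.314]
tcp_rot: [-1.59, 0.026, -1.546]
ft_force: [0.6, -0.4, -3.8]
opening: 0.0436
```

```bash
python3 m.py
```

```text
clock 26.73 tcp [0.4803 0.2765 0.314 ] rack [-0.442  -0.0987  0.314 ] rot [-1.59   0.026 -1.546] F [ 0.6 -0.4 -3.8] open 0.0436
delta [-0.001  0.387 -0.017] twist -0.003
scene white 2079 [-0.037 -0.018  0.18 ] [0.065 0.034 0.368] n [ 0.555 -0.823  0.121] c [0.047 0.006 0.285]
scene blue 608 [-0.038 -0.012  0.343] [0.042 0.027 0.373] n [ 0.11  -0.026 -0.994] c [0.004 0.009 0.349]
top white 284 [ 0.004 -0.019  0.187] [0.062 0.029 0.356] n [ 0.946 -0.249  0.206] c [ 0.041 -0.005  0.308]
top blue 385 [-0.005 -0.009  0.346] [0.042 0.026 0.357] n [ 0.119 -0.012 -0.993] c [0.022 0.008 0.351]
```

Request:
carry_out:
  increments: "-0.02 0.05 -0.012 0 -1;-0.02 0.08 -0.012 0 -1;0 0.08 -0.005 0 -1;0 0.07 0 0 -1;0 0.04 0 0 -1;0 0.015 0 0 -1;0 0 0 0 -1"

```text
clock: 27.7
tcp_pos: [0.4676, 0.2899, 0.2069]
tcp_rot: [-1.594, 0.026, -1.551]
ft_force: [0.5, -1.1, -4.6]
opening: 0.0436
```

```bash
python3 m.py
```

```text
clock 27.7 tcp [0.4676 0.2899 0.2069] rack [-0.4558 -0.1109  0.2069] rot [-1.594  0.026 -1.551] F [ 0.5 -1.1 -4.6] open 0.0436
delta [0.036 0.028 0.018] twist -0.004
scene white 1390 [-0.05  -0.029  0.09 ] [0.051 0.029 0.25 ] n [-0.812  0.555 -0.179] c [ 0.034 -0.006  0.183]
scene blue 428 [-0.043 -0.023  0.236] [0.027 0.015 0.266] n [ 0.111 -0.026 -0.993] c [-0.006 -0.003  0.242]
top white 105 [-0.008 -0.027  0.237] [0.032 0.017 0.249] n [ 0.084 -0.039 -0.996] c [ 0.02  -0.008  0.244]
top blue 279 [-0.015 -0.022  0.239] [0.027 0.013 0.25 ] n [ 0.114 -0.019 -0.993] c [ 0.011 -0.005  0.245]
```

Request:
carry_out:
  increments: "0 0.008 0.012 0 -1;0 0.012 0.004 0 -1;0 0.012 0 0 -1;0 0.012 0 0 -1;0 0.012 0 0 -1"
  squeeze: 20

```text
clock: 28.42
tcp_pos: [0.4716, 0.2901, 0.2057]
tcp_rot: [-1.587, 0.029, -1.55]
ft_force: [-4.2, -3.0, 11.9]
opening: 0.0438
```

```bash
python3 m.py
```

```text
clock 28.43 tcp [0.4716 0.2901 0.2057] rack [-0.4559 -0.1069  0.2057] rot [-1.587  0.029 -1.55 ] F [-4.2 -3.  11.9] open 0.0438
delta [0.036 0.025 0.004] twist -0.004
scene white 1373 [-0.047 -0.027  0.09 ] [0.05  0.028 0.249] n [-0.765  0.623 -0.163] c [ 0.033 -0.002  0.182]
scene blue 423 [-0.043 -0.018  0.235] [0.028 0.02  0.246] n [ 0.108 -0.027 -0.994] c [-0.006  0.001  0.241]
top white 125 [-0.008 -0.024  0.237] [0.032 0.02  0.248] n [-0.062  0.028  0.998] c [ 0.022 -0.004  0.242]
top blue 274 [-0.015 -0.018  0.236] [0.026 0.017 0.247] n [-0.112  0.023  0.993] c [ 0.011 -0.001  0.243]
```

Request:
carry_out:
  increments: "0.015 0.012 0 0 -1;0.02 0.012 0 0 -1;0.02 0.012 0 0 -1;0.02 0.012 0 0 -1"

```text
clock: 29.02
tcp_pos: [0.4718, 0.2734, 0.2019]
tcp_rot: [-1.58, 0.045, -1.549]
ft_force: [-3.4, 0.5, 9.0]
opening: 0.0437
```

```bash
python3 m.py
```

```text
clock 29.02 tcp [0.4718 0.2734 0.2019] rack [-0.4392 -0.1073  0.2019] rot [-1.58   0.045 -1.549] F [-3.4  0.5  9. ] open 0.0437
delta [-0.02   0.014  0.005] twist -0.004
scene white 1155 [-0.041 -0.026  0.09 ] [0.052 0.035 0.243] n [-0.698  0.71  -0.094] c [ 0.044 -0.002  0.179]
scene blue 444 [-0.021 -0.018  0.233] [0.046 0.019 0.24 ] n [-0.006  0.014  1.   ] c [0.014 0.    0.237]
top white 130 [ 0.011 -0.026  0.151] [0.05  0.019 0.24 ] n [ 0.252  0.105 -0.962] c [ 0.04  -0.006  0.233]
top blue 260 [ 0.007 -0.018  0.231] [0.045 0.016 0.241] n [-0.027  0.029  0.999] c [ 0.029 -0.001  0.236]
```

The mould stands flat: tilt about 0.02, top at z = 0.236 (0.235 expected), centre within about 5 mm of the wheel's centre. I ease the press and open.

Request:
carry_out:
  increments: "0 -0.006 0 0 -1;0 0 0 0 0.08;0 0 0 0 0.15;0 0 0 0 0.3;0 0 0 0 0.6;0 0 0 0 1;0 0 0 0 1;0 0 0 0 1"

```text
clock: 30.12
tcp_pos: [0.4748, 0.2737, 0.2063]
tcp_rot: [-1.572, 0.047, -1.55]
ft_force: [0.1, 0.0, -0.5]
opening: 0.0852
```

```bash
python3 m.py; ls pics | grep p5_ | tail -1
```

```text
clock 30.12 tcp [0.4748 0.2737 0.2063] rack [-0.4393 -0.1042  0.2063] rot [-1.572  0.047 -1.55 ] F [ 0.1  0.  -0.5] open 0.0852
delta [-0.018  0.029 -0.006] twist -0.004
scene white 1117 [-0.036 -0.024  0.09 ] [0.054 0.02  0.24 ] n [-0.027 -1.     0.006] c [ 0.044 -0.003  0.181]
scene blue 511 [-0.028 -0.021  0.232] [0.048 0.016 0.241] n [ 0.004  0.    -1.   ] c [ 0.011 -0.002  0.236]
top white 146 [ 0.004 -0.027  0.221] [0.051 0.017 0.239] n [-0.085 -0.014 -0.996] c [ 0.038 -0.008  0.234]
top blue 290 [ 0.    -0.021  0.231] [0.046 0.013 0.24 ] n [ 0.005 -0.01  -1.   ] c [ 0.029 -0.004  0.236]
p5_3022.png
```

Request:
carry_out:
  increments: "0 -0.05 0 0 1;0 -0.1 0 0 1;0 -0.15 0 0 1;0.02 -0.15 0 0 1;0.05 -0.1 -0.1 0 1;0.1 0 -0.15 0 1;0.1 0 -0.15 0 1;0.1 0 -0.1 0 1;0 0 0 0 1;0 0 0 0 1"

```text
clock: 31.48
tcp_pos: [0.325, 0.149, 0.3809]
tcp_rot: [-1.557, 0.049, -1.549]
ft_force: [-0.0, -0.0, -0.4]
opening: 0.0852
```

```bash
sed -i 's/z<t\[2\]+.06/z<.26/' m.py; python3 m.py; python3 - <<'E'
import cv2,numpy as np
cv2.imwrite('pics/f.png',cv2.resize(np.hstack([cv2.imread('pics/scene5.png')[:,:420],cv2.imread('pics/top5.png')[:,:420]]),(800,400)))
E
```

```text
clock 31.48 tcp [0.325  0.149  0.3809] rack [-0.3197 -0.2581  0.3809] rot [-1.557  0.049 -1.549] F [-0.  -0.  -0.4] open 0.0852
delta [-0.394  0.637  0.494] twist -0.003
scene white 1160 [-0.043 -0.024  0.09 ] [0.054 0.021 0.239] n [ 0.017 -1.     0.014] c [ 0.043 -0.002  0.182]
scene blue 636 [-0.042 -0.02   0.233] [0.048 0.017 0.239] n [-0.002 -0.004  1.   ] c [ 0.002 -0.002  0.236]
top white 230 [-0.045 -0.026  0.229] [0.051 0.018 0.239] n [0.003 0.022 1.   ] c [ 0.007 -0.008  0.235]
top blue 716 [-0.041 -0.021  0.231] [0.046 0.014 0.241] n [-0.002  0.004  1.   ] c [ 0.001 -0.003  0.236]
```

View pics/f.png

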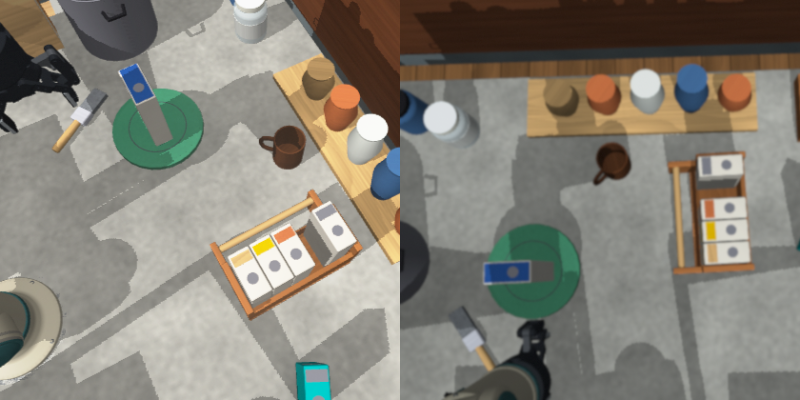

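The blue mould stands upright on the wheel (left panel (140,95), right panel (508,272)), and its top face is level. Its centre is within about 4 mm of the wheel's centre. The four other moulds are upright in the rack, the mug is in place at (612,162), and the arm is clear. Handing in.

```bash
python3 -c "
from cell import ctrl
print(ctrl.finish_job())"
```

```text
the job is handed in; nothing more can be done
None
```

The blue mould is upright on the green banding wheel and the job is handed in, at about 31.5 s on the robot's clock (limit 53 s).

- **Tipping:** I pushed the mould forward from behind its top edge and backed off. It rested alone on the rail at a lean of about 0.65 rad for roughly 3 s before I gripped it.
- **Taking it out:** I gripped the part sticking out in front of the neighbours and lifted it straight up.
- **What did not work:** Righting it by pivoting its foot on the wheel failed twice: first the tool lifted off, then the foot slid. The foot was pressed on the wheel with up to about 14 N and dragged about 50 mm across it. Brisk up-and-down moves in the air did little either.
- **What worked:** I took it back in front of the rack and drew its back bottom edge against the fixed front rail. That brought the lean down to about 0.1 rad. The last bit of lean came out as I set it down on the wheel, under roughly 13–17 N of press, before I released it.
- **Last checks:** The top face is level and at z = 0.236 (0.235 expected), with the centre within about 4 mm of the wheel's centre. In the last picture the other four moulds stand in the rack, and the mug and the turquoise look-alike look unmoved. The tool reads no contact force. None of these final checks failed or disagreed.

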